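# Pack the drive-swap caddy

## Robot

A 6-joint arm with a two-finger parallel gripper is mounted at the origin on the work surface. World frame = base frame: x ahead of the robot, y to its left, z up, the work surface at z = 0. Lengths are in mm, angles in rad, forces in N, time in s.
With the tool pointing down it reaches from about 325 to 1000 mm from the base axis. Payload 5.1 kg.
Tool frame: the origin (TCP) lies midway between the tips of the shut fingers; the grasp point (between the pads) lies 19 mm behind it; z points along the fingers, y is the line along which they close (so a half turn about z gives the same grasp; the last joint's range is limited). The gripper opens to 85 mm and grips with 20 to 120 N. Pads are 22 mm wide; open, the fingers measure 114 mm over their backs; the gripper's body (76 mm by 85 mm) begins 54 mm behind the grasp point. The pads swing forward as they close: fully open they stand 13 mm farther back than shut.
Start: joints at [1.143, 0.124, 1.65, -0, 1.367, -0.083], TCP at [219.726, 611.723, 231.322] pointing down, gripper open.
Joint ranges: [-2.61, 2.61], [-1.02, 2.33], [0.03, 2.71], [-1.35, 4.49], [0.32, 2.68], [-2.91, 2.91]. Speed limits (rad/s): [2.57, 2.57, 3.14, 3.14, 3.14, 3.14].

## Interface

Orientations are given as a 3x3 rotation matrix whose columns are the frame's x, y, z axes.
In Python, from workcell import arm gives the robot as it stands.
- The arm moves only by the tool drive_tool, never from a script. Its arguments are lists of equal length, an entry for each row: "translation": the shift along the tool's x, y, z normalised to -1 to 1, where 1 is 3 cm, a list of three; "turn": the turn, a rotation vector about the tool's x, y, z normalised to -1 to 1, where 1 is 6 degrees, a list of three. A call has 1 to 12 rows; each row shifts and turns the commanded pose from where the row before left it, along the tool's axes as they then stand; what a row does not reach is not made up. A row lasts 1/8 s, in which the tool goes at most 62.5 mm and 10.7 degrees, less where a joint would pass 70% of its speed; a pose out of reach is approached as far as the arm can. A call with a number of a shift or a turn outside -1 to 1 is refused whole. A call with a gripper value outside its range is refused whole. "gripper" is the opening, from 0 (shut) to 1 (fully open), set as the call begins (left out, the last holds). The fingers move at their own pace and stop on an object; "force" is the grip in N (left out, the last holds). Time passes only in rows, so rows that do not move let the fingers close. It gives the time, the measured TCP pose, the force, the opening and the grip force at its end, in the units of the state.
- arm.sense(): the state, without advancing time (a new reading comes with each control period).
- arm.capture(name): name is "scene" or "side" or "wrist"; returns (picture, depth): 400x640x3 uint8, red, green, blue; 400x640 float32, mm along the optical axis (not along the pixel's ray), 0 where there is no reading.
- arm.camera_model(name): a dict with "fx", "fy", "cx", "cy" (pixels), "rvec" (rotation vector, rad) and "tvec" (3), from world to camera coordinates, as OpenCV has them. Camera axes: x right, y down, z forward; pixel columns grow to the right and rows downward; lengths in mm; the calibration is good to about 2 mm. A picture is of the moment at which its call begins: read the wrist's pose just before it. camera_model takes no time and is no camera call; for the wrist camera it gives the pose at the moment of the call.
- arm.job_done(): hands the job in; it is judged then, once.
The state is a dict: "time_s": time; "joints": joint angles; "qd": joint speeds; "joint_torque": joint torques, N m; "tcp_pos": TCP position; "tool_rot": TCP orientation; "ft_force": force on the tool from outside, world axes, zero at the start; "torque": the same for the moment, N m; "grip_width": finger opening in mm; "grasp_force": force on a finger pad.
Only numpy, scipy, OpenCV 4.12 (cv2) and the standard library are available. Lean on these libraries where they do the work, as an engineer would, in place of code of your own. Each camera call takes 0.05 s, during which the arm holds its last target. There are 200 camera calls.

## Task

Pack the blue caddy for a drive swap: lay the orange-banded drive flat in the bay with the orange floor and the green-banded drive flat in the bay with the green floor, and lay the tweezers flat in the long tool trough and the loose hex key flat in the short trough beside it. Set the drives down gently, do not drop them. Leave the plain graphite drive, the bowl with its own key and the screw dispenser where they stand.

Things in the scene. Friction and masses are not known exactly. Their poses are not given: they have to be found in the camera images.
- caddy: fixed translucent blue open caddy, 208 (x) x 228 (y) x 22 mm; floor, walls and dividers 4 mm thick, all walls 22 mm high; origin: centre of underside. Inside, in its frame, mm: two drive bays, x -20..100, y -110..-2 and 2..110, with coloured floor pads; long trough x -100..-24, y -110..16; short trough x -100..-24, y 20..110. Trough floors 4 mm above the shelf
- pad_orange: orange floor pad 116 (x) x 104 (y) x 2 mm, fixed, centred in one of the two drive bays (either one), axes parallel to the caddy's; origin: centre of its underside, 4 mm above the shelf; its top, on which the drive lies, is 6 mm above the shelf
- pad_green: green floor pad, same size and origin as the orange one, in the other drive bay
- drive_orange: portable drive lying flat, graphite slab 96 (x) x 48 (y) x 12 (z) mm, 90 g; origin: centre of its underside, z up, x along its length; an orange band around it near its +x end. Goes in the bay with the orange pad
- drive_green: portable drive lying flat, graphite slab 96 (x) x 48 (y) x 12 (z) mm, 90 g; origin: centre of its underside, z up, x along its length; a green band around it near its +x end. Goes in the bay with the green pad
- drive_plain: portable drive lying flat, graphite slab 96 (x) x 48 (y) x 12 (z) mm, 90 g; origin: centre of its underside, z up, x along its length; no band, all graphite. Does not belong in the caddy: stays where it is
- tweezers: stainless steel tweezers lying on their side, rigid, 110 mm long (x, points towards +x), 15 mm wide (y) with parallel sides over the middle 40 mm, 8 mm high, 30 g; origin: middle of the underside, z up. Go in the long trough
- hex_key: bright steel L-shaped hex key lying flat, 6 mm thick, 25 g: long arm 76 mm along x, 6 mm wide; short arm at its +x end reaching 30 mm towards +y. Origin: underside of the middle of the long arm, z up. Goes in the short trough
- bowl: small white ceramic bowl, 90 mm across, 38 mm high, with another hex key standing in it up to 61 mm high and 8 mm over the rim; the key belongs to the bowl. Origin: centre of its underside. Stays where it is
- dispenser: white plastic push dispenser of spare screws, round, 60 mm across with a short spout (to 40 mm from the axis at its -x side), 58 mm high, grey push cap. Origin: centre of its underside. Stays where it is
Things that resemble listed ones, but are neither listed nor needed, are in the scene too. Leave any turquoise or yellow look-alike of the hex_key alone.

How it is judged:
By the outcome, as a careful person would: the job done as asked, in the order asked, and still so for the second after the job is handed in, with the robot touching nothing.
It also fails if it takes over 120 s, if anything falls off the work surface, if the arm or the gripper's body presses on something with over 40 N, if the wrist force passes 120 N, or if a joint passes its speed limit or range.

## Working session

There is one attempt and no reset: what is moved stays moved. The work goes in short steps, Python scripts to look and compute and a tool call to move; the robot and the scene stay as the last step left them, time stands still between calls to the robot, and variables do not carry over. Pictures are saved under pics/ and viewed, at most 14 in all, crops included, and the job is handed in when it is done.

Besides the shell and the picture viewer there is one more tool, called after "Request:" as name(argument=value, ...) on one line, values as JSON. drive_tool: Moves the arm, as the interface text tells. Scaled input: -1 to 1 covers 3 cm each way for a shift and 6 degrees each way for a turn. Its arguments: {"type":"object","properties":{"translation":{"type":"array"},"turn":{"type":"array"},"gripper":{"type":"number"},"force":{"type":"number"}},"required":["translation","turn"]}

```bash
mkdir -p pics; ls; cat > h.py <<'E'
import numpy as np, cv2
from workcell import arm
def cap(n):
    m=arm.camera_model(n); p,d=arm.capture(n); return p,d,m
def save(p,f): cv2.imwrite('pics/'+f,cv2.cvtColor(p,cv2.COLOR_RGB2BGR))
def ray(m,uv,z):
    R=cv2.Rodrigues(np.array(m['rvec'],float))[0]; t=np.array(m['tvec'],float).ravel()
    uv=np.atleast_2d(uv).astype(float)
    c=np.c_[(uv[:,0]-m['cx'])/m['fx'],(uv[:,1]-m['cy'])/m['fy'],np.ones(len(uv))]
    w=c@R; o=-R.T@t
    return o+w*((z-o[2])/w[:,2])[:,None]
def pts(m,d):
    R=cv2.Rodrigues(np.array(m['rvec'],float))[0]; t=np.array(m['tvec'],float).ravel()
    v,u=np.indices(d.shape); c=np.stack([(u-m['cx'])/m['fx']*d,(v-m['cy'])/m['fy']*d,d],-1)
    return (c-t)@R
E
python3 - <<'E'
from h import *
for n in('scene','side','wrist'):
    p,d,m=cap(n); save(p,n+'0.png'); R=cv2.Rodrigues(np.array(m['rvec'],float))[0]
    print(n,m['fx'],m['cx'],m['cy'],-R.T@np.array(m['tvec']).ravel(),R[2])
    np.savez(n+'0.npz',p=p,d=d,**{k:np.array(v) for k,v in m.items()})
s=arm.sense();print(s)
E
```

```text
pics
scene 461.43815593499494 320.29717400348443 195.34191327584318 [1231.41103543 -860.4803204   973.21080458] [-0.49952698  0.55762109 -0.66297173]
side 382.45946300902887 326.3190548052091 192.64711726504325 [ 319.3533198  -779.66440312  757.62105498] [ 0.18968567  0.67241427 -0.71545677]
wrist 290.78551988158875 315.8361487411728 197.7692379201462 [157.89162597 633.34751138 371.32357632] [ 0.24219254 -0.08967921 -0.96607475]
{'time_s': 0.15, 'joints': array([ 1.14339307e+00,  1.24357471e-01,  1.65134703e+00, -7.56848928e-06,
        1.36753329e+00, -8.25819135e-02]), 'qd': array([ 0.00099282, -0.00010557, -0.00536867, -0.00074819, -0.00083549,
        0.00209948]), 'joint_torque': array([ 2.62334142e-04, -4.24229836e+01, -3.66011381e+01, -4.83853103e-05,
        4.68460290e-03,  1.45328084e-05]), 'tcp_pos': array([219.53825295, 611.29591845, 230.34186225]), 'tool_rot': array([[-9.41136334e-01,  3.38026544e-01, -6.75177671e-04],
       [ 3.38027194e-01,  9.41135147e-01, -1.50022026e-03],
       [ 1.28319169e-04, -1.64014021e-03, -9.99998647e-01]]), 'ft_force': array([0.82771678, 0.97689952, 0.21285014]), 'torque': array([ 0.00132221, -0.02722705,  0.0475929 ]), 'grasp_force': 0.0, 'grip_width': 85.66010534491116}
```

View pics/scene0.png

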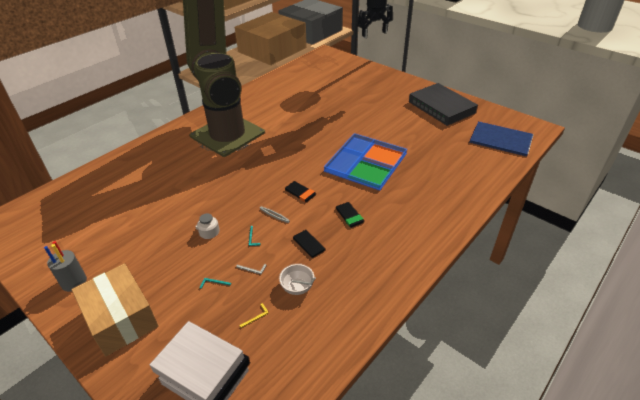

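View pics/side0.png

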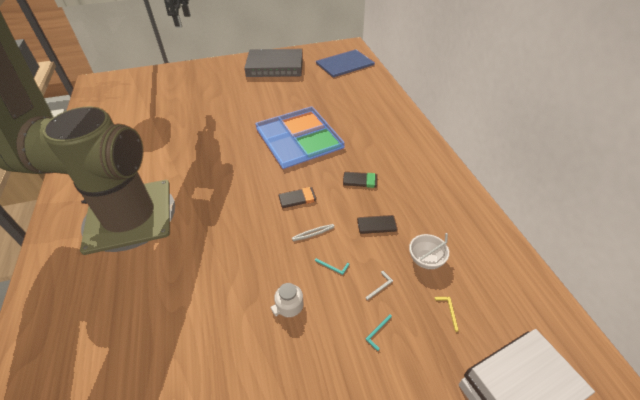

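Scene view: the orange drive is at (300,191), green at (349,214), plain at (309,243), tweezers at (273,213) and the caddy at (365,162). Hex key candidates are bright steel (252,268), turquoise (253,237) and (215,282), yellow (254,317), and the key in the bowl (300,280). I choose the bright steel one, which is at (379,286) in the side view.

```bash
cat > m.py <<'E'
from h import *
def load(n):
    z=np.load(n+'0.npz'); return z['p'],z['d'],{k:z[k] for k in('fx','fy','cx','cy','rvec','tvec')}
B={'side':dict(orange=(272,183,322,212),green=(338,166,382,192),plain=(352,211,402,238),tweez=(286,220,340,244),key=(362,268,397,303)),
 'scene':dict(orange=(281,177,320,206),green=(331,198,368,230),plain=(288,226,329,260),tweez=(256,203,292,224),key=(232,259,269,276))}
H=dict(orange=12,green=12,plain=12,tweez=8,key=6)
if __name__=='__main__':
  for n in B:
    p,d,m=load(n); hsv=cv2.cvtColor(p,cv2.COLOR_RGB2HSV).astype(int); P=pts(m,d)
    h,s,v=hsv[...,0],hsv[...,1],hsv[...,2]
    for k,(a,b,c,e) in B[n].items():
        if k in('tweez','key'): M=(s<75)&(v>95)
        else: M=((v<75)&(s<110))|((h>35)&(h<85)&(s>90))|((h<13)&(s>190)&(v>150))
        W=np.zeros(M.shape,np.uint8); W[b:e,a:c]=M[b:e,a:c]
        nn,L,S,C=cv2.connectedComponentsWithStats(W); i=1+S[1:,4].argmax(); ys,xs=np.where(L==i)
        w=ray(m,np.c_[xs,ys],H[k])[:,:2]; r=cv2.minAreaRect(w.astype(np.float32))
        zz=P[ys,xs,2]; 
        print(n,k,len(xs),np.round(r[0]),np.round(r[1]),round(r[2],1),'z',np.round(np.percentile(zz,[10,50,90]),1))
    M=((h>105)&(h<125)&(s>120)).astype(np.uint8)
    x0,y0,x1,y1=(250,100,350,170) if n=='side' else (318,128,412,195)
    for nm,MM,z in(('caddy',(h>100)&(h<125)&(s>100),22),('opad',(h<12)&(s>200)&(v>180),6),('gpad',(h>50)&(h<80)&(s>120),6)):
        W=np.zeros(MM.shape,np.uint8); W[y0:y1,x0:x1]=MM[y0:y1,x0:x1]
        nn,L,S,C=cv2.connectedComponentsWithStats(W); i=1+S[1:,4].argmax(); ys,xs=np.where(L==i)
        w=ray(m,np.c_[xs,ys],z)[:,:2]; r=cv2.minAreaRect(w.astype(np.float32)); print(n,nm,len(xs),np.round(r[0]),np.round(r[1]),round(r[2],1))
  p,_,_=load('side'); save(cv2.resize(p[90:330,250:470],None,fx=2.5,fy=2.5,interpolation=2),'sidecrop.png')
E
python3 m.py
```

```text
side orange 11 [416. -95.] [24.  3.] 2.5 z [5.7 7.8 9.2]
side green 115 [650. -66.] [57. 22.] 71.8 z [ 6.1 12.4 14.5]
side plain 47 [ 603. -242.] [ 5. 86.] 77.9 z [ 6.2  8.  10.8]
side tweez 260 [ 448. -197.] [111.  21.] 6.8 z [1.2 6.2 9.3]
side key 153 [ 543. -378.] [76. 35.] 21.4 z [2.  5.7 7.8]
side caddy 185 [518.  91.] [201.  50.] 11.4Traceback (most recent call last):
  File "m.py", line 23, in <module>
    nn,L,S,C=cv2.connectedComponentsWithStats(W); i=1+S[1:,4].argmax(); ys,xs=np.where(L==i)
                                                      ~~~~~~~~~~~~~~^^
ValueError: attempt to get argmax of an empty sequence
```

```bash
python3 - <<'E'
from m import *
p,d,m=load('side'); hsv=cv2.cvtColor(p,cv2.COLOR_RGB2HSV)
for n,(x,y) in dict(or_=(290,198),orb=(308,195),gr=(352,180),grb=(371,181),pl=(377,225),wood=(330,210),wood2=(400,245),op=(303,123),gp=(320,142),cad=(278,150),cadw=(262,130),cad2=(341,147)).items(): print(n,hsv[y,x])
save(cv2.resize(p[90:330,250:470],None,fx=2.5,fy=2.5,interpolation=2),'sidecrop.png')
E
```

```text
or_ [ 15  38 122]
orb [ 15 140 244]
gr [14 45 96]
grb [ 62 102 187]
pl [12 53 87]
wood [ 14 127 200]
wood2 [ 14 130 182]
op [ 14 143 244]
gp [ 62  96 194]
cad [110  75 207]
cadw [110  78 210]
cad2 [110 110 172]
```

View pics/sidecrop.png

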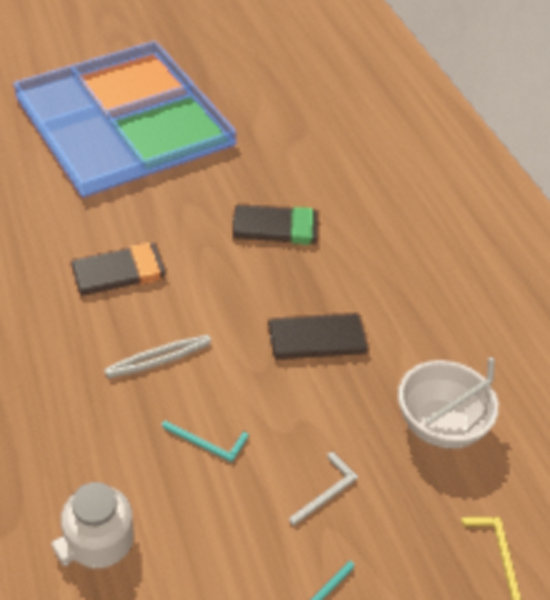

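```bash
sed -i "s/M=((v<75).*/M=((v<145)\&(s<85))|((h>40)\&(h<85)\&(s>60))|((s>110)\&(v>222))/; s/(h>100)&(h<125)&(s>100),22/(h>100)\&(h<125)\&(s>50),22/; s/(h<12)&(s>200)&(v>180)/(h<22)\&(s>110)\&(v>215)/; s/(h>50)&(h<80)&(s>120)/(h>45)\&(h<80)\&(s>70)/" m.py; python3 m.py
```

```text
side orange 309 [422. -71.] [64. 49.] 1.0 z [10.6 12.5 14.4]
side green 393 [622. -56.] [57. 91.] 70.2 z [10.4 12.6 14.4]
side plain 507 [ 607. -219.] [46. 93.] 77.7 z [10.6 12.6 14.1]
side tweez 260 [ 448. -197.] [111.  21.] 6.8 z [1.2 6.2 9.3]
side key 153 [ 543. -378.] [76. 35.] 21.4 z [2.  5.7 7.8]
side caddy 1564 [502. 182.] [212. 244.] 11.2
side opad 396 [534. 264.] [107.  70.] 10.9
side gpad 577 [555. 157.] [109.  85.] 11.2
scene orange 167 [424. -78.] [46. 57.] 89.7 z [ 7.5 10.  12.7]
scene green 342 [629. -59.] [51. 95.] 66.0 z [ 6.7 10.3 12.5]
scene plain 392 [ 614. -227.] [44. 95.] 77.4 z [ 7.4 10.  12.8]
scene tweez 135 [ 452. -203.] [109.  20.] 8.8 z [-1.4  4.   7.2]
scene key 88 [ 555. -392.] [76. 31.] 42.9 z [0.6 4.2 6.8]
scene caddy 1536 [512. 178.] [214. 247.] 11.4
scene opad 367 [531. 254.] [108.  70.] 10.6
scene gpad 520 [551. 148.] [108.  86.] 11.4
```

Confirmed in the crop: the bright steel L is at (325,490), apart from the turquoise and yellow look-alikes and the key in the bowl. The orange pad is in the +y bay and the green in the -y bay. I'll go over the caddy for a close wrist look.

```bash
cat > go.py <<'E'
import sys; from h import *
def go(x,y,z,a):
    s=arm.sense(); R=s['tool_rot']; p=s['tcp_pos']
    l=R.T@(np.array([x,y,z])-p)/30
    cur=np.degrees(np.arctan2(R[1,1],R[0,1])); t=-((a-cur+90)%180-90)/6
    up=R.T@np.array([0,0,1]); 
    tilt=np.degrees(np.cross(R[:,2],[0,0,-1])); print('t',s['time_s'],'pos',np.round(p,1),'yaw',round(cur,1),'w',round(s['grip_width'],1),'joints',np.round(s['joints'],2))
    print('LOCAL shift units',np.round(l,2),'turn z units',round(t,2),'tilt fix units xy',np.round(R.T@tilt/6,2))
if __name__=='__main__': go(*map(float,sys.argv[1:5]))
E
python3 go.py 440 110 330 101.2
```

```text
t 0.15 pos [219.5 611.3 230.3] yaw 70.2 w 85.7 joints [ 1.14  0.12  1.65 -0.    1.37 -0.08]
LOCAL shift units [-12.56 -13.25  -3.3 ] turn z units -5.16 tilt fix units xy [-0.02 -0.   -0.  ]
```

Request:
drive_tool(translation=[[-0.9,-1,-0.3],[-0.9,-1,-0.3],[-0.9,-1,-0.3],[-0.9,-1,-0.3],[-0.9,-1,-0.3],[-0.9,-1,-0.3],[-0.9,-1,-0.3],[-0.9,-1,-0.3],[-0.9,-1,-0.3],[-0.9,-1,-0.3],[-0.9,-1,-0.3],[-0.9,-1,0]], turn=[[0,0,0],[0,0,0],[0,0,0],[0,0,0],[0,0,0],[0,0,0],[0,0,0],[0,0,0],[0,0,0],[0,0,0],[0,0,0],[0,0,0]])

```text
time_s: 1.65
tcp_pos: [403.4, 162.2, 331.1]
tool_rot: [[-0.941, 0.338, 0.002], [0.338, 0.941, 0.0], [-0.001, 0.001, -1.0]]
ft_force: [0.0, 0.2, 0.8]
grip_width: 85.3
grasp_force: 0.0
```

Request:
drive_tool(translation=[[-0.9,-0.6,0],[-0.9,-0.6,0],[0,0,0],[0,0,0],[0,0,0],[0,0,0],[0,0,0],[0,0,0],[0,0,0]], turn=[[0,0,0],[0,0,0],[0,0,-1],[0,0,-1],[0,0,-1],[0,0,-1],[0,0,-1],[0,0,0],[0,0,0]])

```text
time_s: 2.78
tcp_pos: [441.5, 111.3, 330.2]
tool_rot: [[-0.984, -0.176, -0.0], [-0.176, 0.984, -0.0], [0.0, 0.0, -1.0]]
ft_force: [0.7, 0.8, 0.5]
grip_width: 85.5
grasp_force: 0.0
```

```bash
python3 - <<'E'
from h import *
print(arm.sense()['tcp_pos'])
p,d,m=cap('wrist'); save(p,'w1.png'); np.savez('w10.npz',p=p,d=d,**{k:np.array(v) for k,v in m.items()})
E
```

```text
[441.53068789 111.26805879 330.1611895 ]
```

View pics/w1.png

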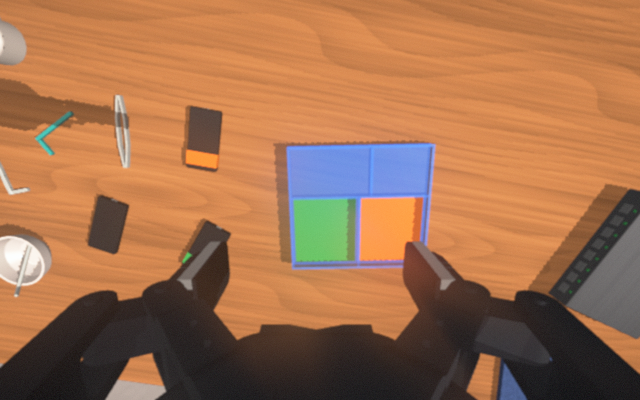

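Wrist view: caddy corners are at (287,145), (434,144), (430,266) and (292,269), with the green bay left and orange right. The orange drive is at (203,138), tweezers at (122,130), and the green drive at (207,240) is partly hidden by a finger.

```bash
cat > w.py <<'E'
from h import *
def rect(m,p,box,kind,z,show=True):
    hsv=cv2.cvtColor(p,cv2.COLOR_RGB2HSV).astype(int); h,s,v=hsv[...,0],hsv[...,1],hsv[...,2]
    drk=(v<110)&(s<130)
    M={'drive':drk,'dorange':drk|((h<15)&(s>200)&(v>215)),'dgreen':drk|((h>45)&(h<80)&(s>80)),
       'oband':(h<16)&(s>180)&(v>225),'gband':(h>45)&(h<80)&(s>80),'blue':((h>100)&(h<128)&(s>90)),'steel':(s<70)&(v>110)}[kind]
    a,b,c,e=box; W=np.zeros(M.shape,np.uint8); W[b:e,a:c]=M[b:e,a:c]
    nn,L,S,C=cv2.connectedComponentsWithStats(W)
    if nn<2: print(kind,'none'); return
    ys,xs=np.where(L==1+S[1:,4].argmax())
    # Pixel rect of area incl. half-pixel borders
    w=ray(m,np.c_[xs,ys],z)[:,:2]; r=cv2.minAreaRect(w.astype(np.float32))
    c0=np.array(r[0]); (A,Bb),an=r[1],r[2]
    if A<Bb: A,Bb,an=Bb,A,an-90
    print(kind,len(xs),'c',np.round(c0,1),'LxW',round(A,1),round(Bb,1),'long-axis',round((an+90)%180-90,1),'mean',np.round(w.mean(0),1)); return w
E
python3 - <<'E'
from w import *
z=np.load('w10.npz'); p,d,m=z['p'],z['d'],z
hsv=cv2.cvtColor(p,cv2.COLOR_RGB2HSV)
for x,y in((205,130),(203,159),(250,120),(390,220),(330,165),(122,110)): print(hsv[y,x],end=' ')
print(pts(m,d)[[130,60,144,110],[205,250,360,120]].round(1))
rect(m,p,(180,95,230,180),'drive',12); rect(m,p,(180,95,230,180),'dorange',12); rect(m,p,(270,130,450,285),'blue',22)
rect(m,p,(290,195,360,262),'gband',6); rect(m,p,(357,195,425,262),'oband',6)
rect(m,p,(105,85,138,175),'steel',8); rect(m,p,(85,190,135,260),'drive',12); rect(m,p,(0,150,32,200),'steel',6)
E
```

```text
[ 9 87 94] [ 15 195 253] [ 13 157 224] [ 14 182 254] [111 126 228] [ 18  27 215] [[ 4.216e+02 -6.620e+01  1.110e+01]
 [ 3.090e+02 -1.240e+01 -6.000e-01]
 [ 4.009e+02  1.755e+02  2.000e-01]
 [ 4.159e+02 -2.048e+02 -3.700e+00]]
drive 1304 c [421.9 -67.2] LxW 63.8 47.6 long-axis 0.1 mean [421.2 -67.2]
dorange 1304 c [421.9 -67.2] LxW 63.8 47.6 long-axis 0.1 mean [421.2 -67.2]
blue 8211 c [500.3 192.5] LxW 225.0 204.6 long-axis -78.7 mean [448.3 178.8]
gband 3284 c [554.6 145.6] LxW 111.9 100.7 long-axis 11.3 mean [552.9 140.6]
oband 1244 c [534.7 263.4] LxW 129.8 71.0 long-axis -10.6 mean [528.7 269.3]
steel 636 c [ 447.8 -193.9] LxW 109.5 19.3 long-axis 7.1 mean [ 447.3 -194. ]
drive 1570 c [ 605.6 -214.5] LxW 96.3 49.7 long-axis -12.1 mean [ 604.9 -214.7]
steel 226 c [ 561.5 -376.4] LxW 55.7 31.3 long-axis 50.0 mean [ 563.  -375.4]
```

```bash
python3 go.py 438 -67 150 90
```

```text
t 2.825 pos [441.5 111.3 330.2] yaw 100.2 w 85.4 joints [ 0.13 -0.36  1.93 -0.    1.57 -1.62]
LOCAL shift units [ 1.17 -5.83  6.01] turn z units 1.7 tilt fix units xy [ 0. -0.  0.]
```

Request:
drive_tool(translation=[[0.2,-1,1],[0.2,-1,1],[0.2,-1,1],[0.2,-1,1],[0.2,-1,1],[0.2,-0.8,1],[0,0,0],[0,0,0],[0,0,0]], turn=[[0,0,0],[0,0,0],[0,0,0],[0,0,0],[0,0,0],[0,0,0],[0,0,0.9],[0,0,0.8],[0,0,0]], gripper=0.9, force=35)

```text
time_s: 3.95
tcp_pos: [437.1, -66.5, 150.3]
tool_rot: [[-1.0, -0.001, -0.0], [-0.001, 1.0, 0.0], [0.0, 0.0, -1.0]]
ft_force: [-0.6, 0.9, 0.3]
grip_width: 76.7
grasp_force: 0.0
```

```bash
python3 - <<'E'
from w import *
p,d,m=cap('wrist'); save(p,'w2.png')
P=pts(m,d); M=(P[...,2]>7)&(P[...,2]<17)&(abs(P[...,1]+67)<60)&(abs(P[...,0]-438)<80)
w=P[M][:,:2]; print(len(w),cv2.minAreaRect(w.astype(np.float32)),np.percentile(P[M][:,2],[10,50,90]))
np.savez('w20.npz',p=p,d=d,**{k:np.array(v) for k,v in m.items()})
E
python3 go.py 438 -67 2 90
```

```text
4440 ((436.623779296875, -69.47796630859375), (95.04808044433594, 48.15521240234375), 0.17333219945430756) [ 9.36735824 10.35208741 11.29025976]
t 4.0 pos [437.2 -66.4 150.4] yaw 90.1 w 77.1 joints [-0.27 -0.29  2.18 -0.    1.26 -1.84]
LOCAL shift units [-0.03 -0.02  4.95] turn z units 0.02 tilt fix units xy [-0.  0. -0.]
```

View pics/w2.png

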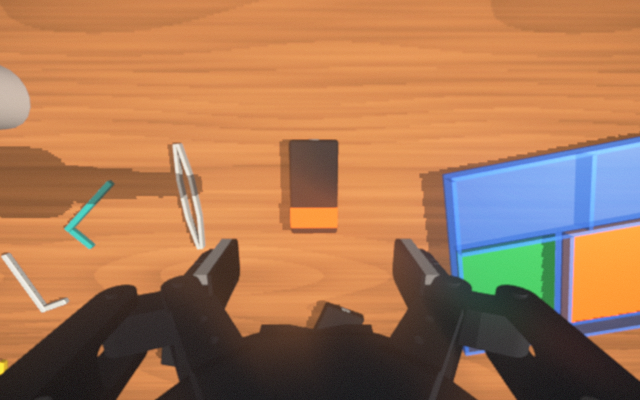

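The wrist view shows the orange drive at (314,186), lying square between the fingers. Depth gives a 95x48 slab centred at (436.6,-69.5), 10-12 mm high. Descending.

Request:
drive_tool(translation=[[0,-0.1,0.8],[0,0,0.9],[0,0,0.9],[0,0,0.8],[0,0,0.6],[0,0,0.5],[0,0,0.3],[0,0,0.1],[0,0,0],[0,0,0]], turn=[[0,0,0],[0,0,0],[0,0,0],[0,0,0],[0,0,0],[0,0,0],[0,0,0],[0,0,0],[0,0,0],[0,0,0]])

```text
time_s: 5.25
tcp_pos: [437.7, -69.5, 4.0]
tool_rot: [[-1.0, -0.001, 0.001], [-0.001, 1.0, -0.0], [-0.001, -0.0, -1.0]]
ft_force: [-0.7, 0.6, -0.3]
grip_width: 77.0
grasp_force: 0.0
```

Request:
drive_tool(translation=[[0,0,0],[0,0,0],[0,0,0],[0,0,0],[0,0,0],[0,0,0]], turn=[[0,0,0],[0,0,0],[0,0,0],[0,0,0],[0,0,0],[0,0,0]], gripper=0.4)

```text
time_s: 6.0
tcp_pos: [437.7, -69.6, 4.0]
tool_rot: [[-1.0, -0.001, 0.001], [-0.001, 1.0, -0.0], [-0.001, -0.0, -1.0]]
ft_force: [-0.6, -0.6, 5.8]
grip_width: 46.9
grasp_force: 36.6
```

Request:
drive_tool(translation=[[0,0,-0.3],[0,0,-0.7],[0,0,-0.9],[0,0,-0.9],[0,0,0]], turn=[[0,0,0],[0,0,0],[0,0,0],[0,0,0],[0,0,0]])

```text
time_s: 6.62
tcp_pos: [438.6, -69.8, 89.4]
tool_rot: [[-1.0, -0.001, 0.005], [-0.001, 1.0, -0.001], [-0.005, -0.001, -1.0]]
ft_force: [0.8, -0.1, -0.9]
grip_width: 46.1
grasp_force: 36.3
```

```bash
python3 go.py 529.5 254 88 101.3
```

```text
t 6.625 pos [438.6 -69.8  89.4] yaw 90.0 w 46.1 joints [-0.28 -0.22  2.23  0.    1.12 -1.85]
LOCAL shift units [-3.04 10.79  0.05] turn z units -1.88 tilt fix units xy [-0.01  0.04 -0.  ]
```

Request:
drive_tool(translation=[[-0.2,0.7,0],[-0.3,1,0],[-0.3,1,0],[-0.3,1,0],[-0.3,1,0],[-0.3,1,0],[-0.3,1,0],[-0.3,1,0],[-0.3,1,0],[-0.3,1,0],[-0.1,1,0]], turn=[[0,0,0],[0,0,0],[0,0,0],[0,0,0],[0,0,0],[0,0,0],[0,0,0],[0,0,0],[0,0,0],[0,0,0],[0,0,0]])

```text
time_s: 8.0
tcp_pos: [526.1, 252.3, 85.1]
tool_rot: [[-1.0, -0.001, -0.003], [-0.001, 1.0, -0.001], [0.003, -0.001, -1.0]]
ft_force: [0.7, -0.3, -0.7]
grip_width: 46.5
grasp_force: 36.3
```

Request:
drive_tool(translation=[[0,0.1,0],[0,0,0],[0,0,0],[0,0,0]], turn=[[0,0,-0.9],[0,0,-1],[0,0,0],[0,0,0]])

```text
time_s: 8.5
tcp_pos: [526.2, 254.4, 86.1]
tool_rot: [[-0.98, -0.197, -0.002], [-0.197, 0.98, -0.001], [0.002, -0.0, -1.0]]
ft_force: [0.3, -1.2, -1.1]
grip_width: 46.8
grasp_force: 36.3
```

```bash
python3 go.py 529.5 255 10 101.3; python3 - <<'E'
from w import *
p,d,m=cap('wrist'); save(p,'w3.png')
E
```

```text
t 8.5 pos [526.2 254.4  86.1] yaw 101.4 w 46.8 joints [ 0.36  0.12  1.92  0.    1.11 -1.41]
LOCAL shift units [-0.12  0.    2.54] turn z units 0.01 tilt fix units xy [-0.   -0.02 -0.  ]
```

View pics/w3.png

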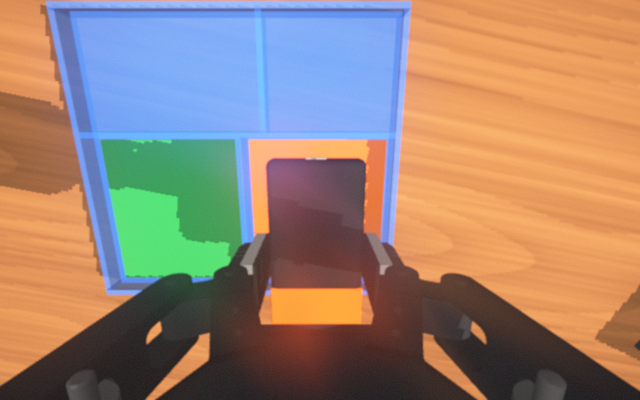

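The view shows the drive held level over the orange bay, with equal margins to the walls at left (245) and right (388). Lowering.

Request:
drive_tool(translation=[[-0.1,0,0.6],[0,0,0.7],[0,0,0.6],[0,0,0.3],[0,0,0.1],[0,0,0.1],[0,0,0]], turn=[[0,0,0],[0,0,0],[0,0,0],[0,0,0],[0,0,0],[0,0,0],[0,0,0]])

```text
time_s: 9.43
tcp_pos: [530.2, 255.5, 15.8]
tool_rot: [[-0.98, -0.198, 0.001], [-0.198, 0.98, 0.0], [-0.001, 0.0, -1.0]]
ft_force: [0.1, 0.9, -1.2]
grip_width: 46.5
grasp_force: 36.3
```

Request:
drive_tool(translation=[[0,0,0.07],[0,0,0.05],[0,0,0.04],[0,0,0]], turn=[[0,0,0],[0,0,0],[0,0,0],[0,0,0]])

```text
time_s: 9.93
tcp_pos: [529.7, 255.3, 10.4]
tool_rot: [[-0.98, -0.198, -0.0], [-0.198, 0.98, -0.0], [0.0, -0.0, -1.0]]
ft_force: [-0.3, 0.8, -0.8]
grip_width: 46.4
grasp_force: 36.3
```

Request:
drive_tool(translation=[[0,0,0.03],[0,0,0]], turn=[[0,0,0],[0,0,0]])

```text
time_s: 10.18
tcp_pos: [530.0, 255.4, 10.0]
tool_rot: [[-0.98, -0.198, 0.0], [-0.198, 0.98, 0.0], [-0.0, 0.0, -1.0]]
ft_force: [-1.9, -0.8, 2.0]
grip_width: 46.7
grasp_force: 36.7
```

Request:
drive_tool(translation=[[0,0,0],[0,0,0],[0,0,0],[0,0,0],[0,0,-0.5],[0,0,-0.9],[0,0,-1],[0,0,-1]], turn=[[0,0,0],[0,0,0],[0,0,0],[0,0,0],[0,0,0],[0,0,0],[0,0,0],[0,0,0]], gripper=0.72)

```text
time_s: 11.18
tcp_pos: [530.1, 255.4, 113.8]
tool_rot: [[-0.98, -0.198, 0.001], [-0.198, 0.98, 0.0], [-0.001, 0.0, -1.0]]
ft_force: [0.1, 0.6, 0.2]
grip_width: 61.5
grasp_force: 0.0
```

```bash
python3 go.py 620 -50 190 155; python3 - <<'E'
from w import *
from m import load
p,d,m=load('side'); P=pts(m,d)
p2,d2,m2=cap('wrist'); P2=pts(m2,d2)
# placed drive from wrist depth, green drive from side depth
for PP,x,y,lo,hi in((P2,529,255,13.5,30),(P,625,-58,6,18)):
    M=(PP[...,2]>lo)&(PP[...,2]<hi)&(np.hypot(PP[...,0]-x,PP[...,1]-y)<68)
    w=PP[M]; print(M.sum(),cv2.minAreaRect(w[:,:2].astype(np.float32)),np.percentile(w[:,2],[10,50,90]))
save(p2,'w4.png')
E
```

```text
t 11.175 pos [530.1 255.4 113.8] yaw 101.4 w 61.5 joints [ 0.36  0.09  1.89 -0.    1.16 -1.41]
LOCAL shift units [ -0.92 -10.57  -2.54] turn z units -8.93 tilt fix units xy [ 0.    0.01 -0.  ]
7936 ((532.068115234375, 256.0995788574219), (127.84578704833984, 116.46670532226562), 11.302947044372559) [15.45315598 16.57347814 20.33384492]
438 ((623.520751953125, -49.911529541015625), (50.16127014160156, 94.20152282714844), 67.44161224365234) [10.10706359 12.61328908 14.435258  ]
```

View pics/w4.png

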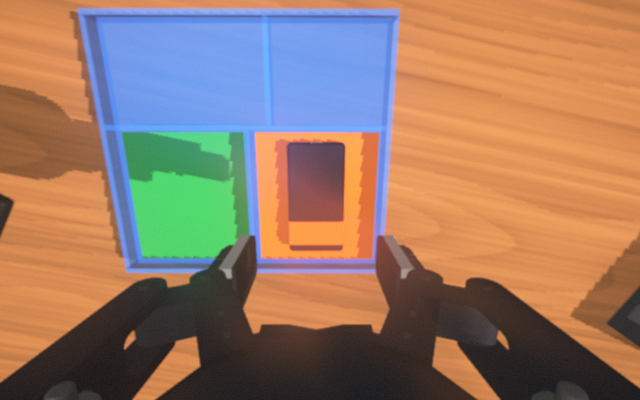

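The orange drive lies flat within the orange pad at (316,195). Now the green drive.

Request:
drive_tool(translation=[[-0.1,-0.9,-0.4],[-0.1,-1,-0.4],[-0.1,-1,0],[-0.1,-1,0],[-0.1,-1,0],[-0.1,-1,0],[-0.1,-1,0],[-0.1,-1,0],[-0.1,-1,-0.2],[-0.1,-1,-0.2],[0,-0.7,0]], turn=[[0,0,0],[0,0,0],[0,0,0],[0,0,0],[0,0,0],[0,0,0],[0,0,0],[0,0,0],[0,0,0],[0,0,0],[0,0,0]], gripper=0.9)

```text
time_s: 12.6
tcp_pos: [623.2, -51.7, 148.9]
tool_rot: [[-0.98, -0.198, 0.002], [-0.198, 0.98, -0.0], [-0.002, -0.001, -1.0]]
ft_force: [0.5, -0.7, -0.7]
grip_width: 76.8
grasp_force: 0.0
```

Request:
drive_tool(translation=[[0,0,0],[0,0,0],[0,0,0],[0,0,0],[0,0,0],[0,0,0],[0,0,0]], turn=[[0,0,0.9],[0,0,1],[0,0,1],[0,0,1],[0,0,1],[0,0,0.8],[0,0,0]])

```text
time_s: 13.48
tcp_pos: [622.1, -50.3, 147.5]
tool_rot: [[-0.923, 0.386, -0.0], [0.386, 0.923, 0.0], [0.0, 0.0, -1.0]]
ft_force: [-0.3, 0.6, 0.1]
grip_width: 76.9
grasp_force: 0.0
```

```bash
cat > dl.py <<'E'
import sys; from w import *
from go import go
x,y,lo,hi,r=map(float,sys.argv[1:6])
p,d,m=cap('wrist'); P=pts(m,d)
M=((P[...,2]>lo)&(P[...,2]<hi)&(np.hypot(P[...,0]-x,P[...,1]-y)<r)).astype(np.uint8)
n,L,S,C=cv2.connectedComponentsWithStats(M); w=P[L==1+S[1:,4].argmax()]
q=cv2.minAreaRect(w[:,:2].astype(np.float32)); print(len(w),np.round(q[0],1),np.round(q[1],1),round(q[2],1),np.percentile(w[:,2],[10,50,90]).round(1),'mean',w.mean(0).round(1))
if len(sys.argv)>6: save(p,sys.argv[6])
go(*q[0],2,(q[2] if q[1][0]<q[1][1] else q[2]+90))
E
python3 dl.py 623 -50 6 18 68
```

```text
4539 [623.7 -51.2] [48.1 94.7] 67.9 [ 9.3 10.3 11.2] mean [621.8 -50.4  10.3]
t 13.525 pos [622.2 -50.3 147.6] yaw 67.3 w 77.0 joints [-0.17  0.13  1.79  0.    1.22 -1.34]
LOCAL shift units [-0.06 -0.01  4.85] turn z units -0.09 tilt fix units xy [ 0. -0.  0.]
```

Request:
drive_tool(translation=[[0,0,0.7],[0,0,0.9],[0,0,0.9],[0,0,0.8],[0,0,0.6],[0,0,0.5],[0,0,0.3],[0,0,0.1],[0,0,0],[0,0,0]], turn=[[0,0,-0.1],[0,0,0],[0,0,0],[0,0,0],[0,0,0],[0,0,0],[0,0,0],[0,0,0],[0,0,0],[0,0,0]])

```text
time_s: 14.78
tcp_pos: [623.0, -50.5, 4.5]
tool_rot: [[-0.926, 0.377, 0.002], [0.377, 0.926, -0.0], [-0.002, 0.0, -1.0]]
ft_force: [-0.1, -0.2, -0.7]
grip_width: 76.9
grasp_force: 0.0
```

Request:
drive_tool(translation=[[0,0,0],[0,0,0],[0,0,0],[0,0,0],[0,0,0],[0,0,0]], turn=[[0,0,0],[0,0,0],[0,0,0],[0,0,0],[0,0,0],[0,0,0]], gripper=0.4)

```text
time_s: 15.52
tcp_pos: [622.9, -50.5, 4.4]
tool_rot: [[-0.926, 0.377, 0.001], [0.377, 0.926, -0.0], [-0.001, 0.0, -1.0]]
ft_force: [-0.5, -0.2, 6.1]
grip_width: 46.9
grasp_force: 36.6
```

Request:
drive_tool(translation=[[0,0,-0.3],[0,0,-0.7],[0,0,-0.9],[0,0,-0.9],[0,0,0]], turn=[[0,0,0],[0,0,0],[0,0,0],[0,0,0],[0,0,0]])

```text
time_s: 16.15
tcp_pos: [624.6, -50.8, 91.6]
tool_rot: [[-0.926, 0.377, 0.007], [0.377, 0.926, -0.001], [-0.007, 0.001, -1.0]]
ft_force: [-0.8, -0.1, -1.1]
grip_width: 46.7
grasp_force: 36.1
```

```bash
python3 go.py 550.7 145.4 88 101.3
```

```text
t 16.15 pos [624.6 -50.8  91.6] yaw 67.8 w 46.7 joints [-0.17  0.19  1.82  0.    1.12 -1.35]
LOCAL shift units [4.75 5.13 0.1 ] turn z units -5.58 tilt fix units xy [ 0.01  0.06 -0.  ]
```

Request:
drive_tool(translation=[[0.6,0.7,0],[0.8,0.9,0],[0.9,0.9,0],[0.9,0.9,0],[0.9,0.9,0],[0.6,0.8,0],[0,0,0],[0,0,0],[0,0,0]], turn=[[0,0,0],[0,0,0],[0,0,0],[0,0,0],[0,0,0],[0,0,0],[0,0,-0.8],[0,0,-1],[0,0,-1]])

```text
time_s: 17.27
tcp_pos: [548.4, 144.5, 86.3]
tool_rot: [[-0.996, 0.089, -0.002], [0.09, 0.996, -0.0], [0.002, -0.001, -1.0]]
ft_force: [-1.0, 0.1, -1.7]
grip_width: 46.8
grasp_force: 36.2
```

Request:
drive_tool(translation=[[0,0,0],[0,0,0],[0,0,0],[0,0,0],[0,0,0]], turn=[[0,0,-1],[0,0,-1],[0,0,-0.8],[0,0,0],[0,0,0]])

```text
time_s: 17.9
tcp_pos: [549.0, 144.4, 87.0]
tool_rot: [[-0.98, -0.197, -0.001], [-0.197, 0.98, -0.0], [0.001, 0.0, -1.0]]
ft_force: [-0.4, 0.7, -0.4]
grip_width: 46.5
grasp_force: 36.2
```

```bash
python3 go.py 550.7 145.4 10.4 101.3
```

```text
t 17.9 pos [549.  144.4  87. ] yaw 101.4 w 46.5 joints [ 0.16  0.08  1.95  0.    1.11 -1.61]
LOCAL shift units [-0.07  0.02  2.55] turn z units 0.01 tilt fix units xy [ 0.   -0.01 -0.  ]
```

Request:
drive_tool(translation=[[0,0,0.6],[0,0,0.7],[0,0,0.6],[0,0,0.3],[0,0,0.1],[0,0,0.07],[0,0,0.05],[0,0,0.05],[0,0,0.05],[0,0,0]], turn=[[0,0,0],[0,0,0],[0,0,0],[0,0,0],[0,0,0],[0,0,0],[0,0,0],[0,0,0],[0,0,0],[0,0,0]])

```text
time_s: 19.15
tcp_pos: [549.4, 144.4, 12.0]
tool_rot: [[-0.98, -0.198, -0.0], [-0.198, 0.98, -0.0], [0.0, 0.0, -1.0]]
ft_force: [0.3, 0.3, -0.2]
grip_width: 46.5
grasp_force: 36.2
```

Request:
drive_tool(translation=[[0,0,0.03],[0,0,0.03],[0,0,0]], turn=[[0,0,0],[0,0,0],[0,0,0]])

```text
time_s: 19.52
tcp_pos: [549.5, 144.5, 10.4]
tool_rot: [[-0.98, -0.198, 0.0], [-0.198, 0.98, 0.0], [-0.0, 0.0, -1.0]]
ft_force: [-0.7, -0.1, 1.4]
grip_width: 46.6
grasp_force: 36.3
```

Request:
drive_tool(translation=[[0,0,0],[0,0,0],[0,0,0],[0,0,0],[0,0,-0.5],[0,0,-0.9],[0,0,-1],[0,0,-1]], turn=[[0,0,0],[0,0,0],[0,0,0],[0,0,0],[0,0,0],[0,0,0],[0,0,0],[0,0,0]], gripper=0.72)

```text
time_s: 20.52
tcp_pos: [549.7, 144.5, 114.4]
tool_rot: [[-0.98, -0.198, 0.001], [-0.198, 0.98, 0.0], [-0.001, -0.0, -1.0]]
ft_force: [1.7, 0.7, 0.1]
grip_width: 61.6
grasp_force: 0.0
```

```bash
python3 go.py 448 -196 150 97; python3 - <<'E'
from w import *
p,d,m=cap('wrist'); save(p,'w5.png')
E
```

```text
t 20.525 pos [549.7 144.5 114.4] yaw 101.4 w 61.6 joints [ 0.16  0.05  1.94 -0.    1.16 -1.61]
LOCAL shift units [  5.57 -10.45  -1.19] turn z units 0.74 tilt fix units xy [-0.    0.01  0.  ]
```

View pics/w5.png

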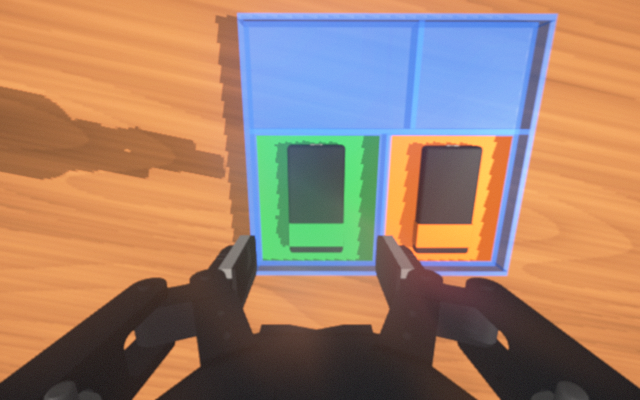

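Both drives lie flat on their own pads, green at (316,197) and orange at (449,197). Next, the tweezers.

Request:
drive_tool(translation=[[0.4,-0.8,-0.6],[0.5,-1,-0.6],[0.5,-1,0],[0.5,-1,0],[0.5,-1,0],[0.5,-1,0],[0.5,-1,0],[0.5,-1,0],[0.6,-1,0],[0.6,-1,0],[0.5,-0.6,0]], turn=[[0,0,0],[0,0,0],[0,0,0],[0,0,0],[0,0,0],[0,0,0],[0,0,0],[0,0,0],[0,0,0],[0,0,0],[0,0,0]], gripper=0.6)

```text
time_s: 21.95
tcp_pos: [446.3, -196.1, 149.0]
tool_rot: [[-0.98, -0.197, 0.001], [-0.197, 0.98, -0.001], [-0.001, -0.001, -1.0]]
ft_force: [0.2, -0.4, 0.9]
grip_width: 51.3
grasp_force: 0.0
```

Request:
drive_tool(translation=[[0,0,0],[0,0,0],[0,0,0]], turn=[[0,0,0.7],[0,0,0],[0,0,0]])

```text
time_s: 22.32
tcp_pos: [446.8, -194.5, 148.5]
tool_rot: [[-0.992, -0.127, 0.0], [-0.127, 0.992, -0.0], [-0.0, -0.0, -1.0]]
ft_force: [-0.7, -0.1, 0.1]
grip_width: 51.0
grasp_force: 0.0
```

```bash
python3 - <<'E'
from w import *
p,d,m=cap('wrist'); save(p,'w6.png')
hsv=cv2.cvtColor(p,cv2.COLOR_RGB2HSV).astype(int); M=(hsv[...,1]<70)&(hsv[...,2]>110)
w=ray(m,np.argwhere(M)[:,::-1],8); k=(abs(w[:,0]-448)<80)&(abs(w[:,1]+196)<35); w=w[k][:,:2].astype(np.float32)
print(k.sum(),cv2.minAreaRect(w),w.mean(0))
E
python3 go.py 448 -196 2 97
```

```text
698 ((447.97552490234375, -196.76446533203125), (109.20795440673828, 14.701395988464355), 5.5487213134765625) [ 444.6828  -197.30403]
t 22.375 pos [ 446.8 -194.4  148.4] yaw 97.3 w 51.6 joints [-0.52 -0.18  2.09  0.    1.23 -2.22]
LOCAL shift units [-0.03 -0.06  4.88] turn z units 0.05 tilt fix units xy [-0.  0. -0.]
```

View pics/w6.png

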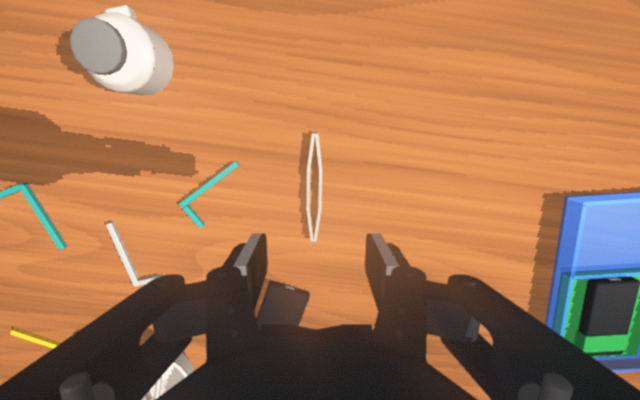

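Tweezers span (314,133)-(314,241): 109x14.7 mm, centred at (448,-197), matching the description. The plain drive and the look-alikes are clear of the fingers.

Request:
drive_tool(translation=[[0,-0.08,0.7],[0,0,0.9],[0,0,0.9],[0,0,0.8],[0,0,0.6],[0,0,0.5],[0,0,0.3],[0,0,0.1],[0,0,0],[0,0,0]], turn=[[0,0,0.3],[0,0,0],[0,0,0],[0,0,0],[0,0,0],[0,0,0],[0,0,0],[0,0,0],[0,0,0],[0,0,0]])

```text
time_s: 23.62
tcp_pos: [447.5, -197.4, 4.9]
tool_rot: [[-0.995, -0.095, 0.001], [-0.095, 0.995, -0.001], [-0.001, -0.001, -1.0]]
ft_force: [0.3, 0.5, -0.5]
grip_width: 51.1
grasp_force: 0.0
```

Request:
drive_tool(translation=[[0,0,0],[0,0,0],[0,0,0],[0,0,0],[0,0,0],[0,0,0],[0,0,0]], turn=[[0,0,0],[0,0,0],[0,0,0],[0,0,0],[0,0,0],[0,0,0],[0,0,0]], gripper=0.03, force=25)

```text
time_s: 24.5
tcp_pos: [447.3, -197.2, 4.6]
tool_rot: [[-0.995, -0.095, 0.0], [-0.095, 0.995, -0.0], [-0.0, -0.0, -1.0]]
ft_force: [0.2, 0.9, 6.2]
grip_width: 13.6
grasp_force: 26.3
```

Request:
drive_tool(translation=[[0,0,-0.3],[0,0,-0.6],[0,0,-0.9],[0,0,-0.9],[0,0,0]], turn=[[0,0,0],[0,0,0],[0,0,0],[0,0,0],[0,0,0]])

```text
time_s: 25.12
tcp_pos: [449.0, -198.2, 88.5]
tool_rot: [[-0.995, -0.095, 0.006], [-0.095, 0.995, -0.003], [-0.005, -0.004, -1.0]]
ft_force: [0.6, -0.2, 0.9]
grip_width: 13.4
grasp_force: 25.7
```

```bash
python3 go.py 449 134.5 88 11.3
```

```text
t 25.125 pos [ 449.  -198.2   88.5] yaw 95.4 w 13.4 joints [-0.53 -0.1   2.13 -0.    1.11 -2.19]
LOCAL shift units [-1.05 11.04 -0.02] turn z units 14.02 tilt fix units xy [-0.04  0.05 -0.  ]
```

Request:
drive_tool(translation=[[-0.1,0.7,0],[-0.1,1,0],[-0.1,1,0],[-0.1,1,0],[-0.1,1,0],[-0.1,1,0],[-0.1,1,0],[-0.1,1,0],[-0.1,1,0],[-0.1,1,0],[0,1,0],[0,0.3,0]], turn=[[0,0,0],[0,0,0],[0,0,0],[0,0,0],[0,0,0],[0,0,0],[0,0,0],[0,0,0],[0,0,0],[0,0,0],[0,0,0],[0,0,0]])

```text
time_s: 26.62
tcp_pos: [444.6, 135.3, 84.2]
tool_rot: [[-0.995, -0.097, -0.002], [-0.097, 0.995, -0.0], [0.002, -0.0, -1.0]]
ft_force: [0.1, -0.4, -0.7]
grip_width: 13.5
grasp_force: 25.7
```

Request:
drive_tool(translation=[[0,0,0],[0,0,0],[0,0,0],[0,0,0],[0,0,0],[0,0,0],[0,0,0],[0,0,0],[0,0,0],[0,0,0],[0,0,0],[0,0,0]], turn=[[0,0,1],[0,0,1],[0,0,1],[0,0,1],[0,0,1],[0,0,1],[0,0,1],[0,0,1],[0,0,1],[0,0,1],[0,0,1],[0,0,1]])

```text
time_s: 28.12
tcp_pos: [445.1, 133.5, 84.5]
tool_rot: [[-0.394, 0.919, -0.001], [0.919, 0.394, -0.001], [-0.0, -0.001, -1.0]]
ft_force: [-0.0, 0.1, 0.4]
grip_width: 13.6
grasp_force: 25.7
```

Request:
drive_tool(translation=[[0,0,0],[0,0,0],[0,0,0],[0,0,0]], turn=[[0,0,1],[0,0,1],[0,0,0],[0,0,0]])

```text
time_s: 28.62
tcp_pos: [445.4, 133.9, 84.9]
tool_rot: [[-0.199, 0.98, -0.001], [0.98, 0.199, -0.0], [-0.0, -0.001, -1.0]]
ft_force: [0.6, 0.3, 0.2]
grip_width: 13.8
grasp_force: 25.7
```

```bash
python3 go.py 449 134.5 9 11.3; python3 - <<'E'
from w import *
p,d,m=cap('wrist'); save(p,'w7.png')
E
```

```text
t 28.625 pos [445.4 133.9  84.9] yaw 11.5 w 13.8 joints [ 0.18 -0.15  2.18 -0.    1.11 -0.02]
LOCAL shift units [-0.    0.12  2.53] turn z units 0.03 tilt fix units xy [-0.01  0.    0.  ]
```

View pics/w7.png

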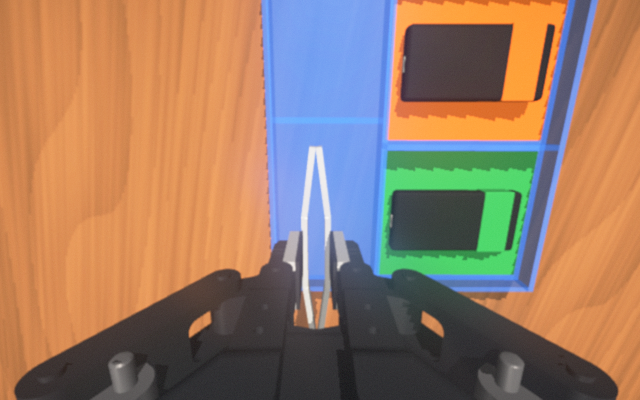

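The tweezers are held parallel to the trough, from (316,148) to (316,325), between its walls. Lowering.

Request:
drive_tool(translation=[[0.05,0.1,0.5],[0,0,0.7],[0,0,0.6],[0,0,0.3],[0,0,0.1],[0,0,0.1],[0,0,0.1],[0,0,0]], turn=[[0,0,0],[0,0,0],[0,0,0],[0,0,0],[0,0,0],[0,0,0],[0,0,0],[0,0,0]])

```text
time_s: 29.68
tcp_pos: [448.3, 136.4, 13.3]
tool_rot: [[-0.198, 0.98, 0.0], [0.98, 0.198, 0.0], [0.0, 0.0, -1.0]]
ft_force: [-0.6, -0.9, -0.3]
grip_width: 13.6
grasp_force: 25.7
```

Request:
drive_tool(translation=[[0,0,0.05],[0,0,0.04],[0,0,0]], turn=[[0,0,0],[0,0,0],[0,0,0]])

```text
time_s: 30.05
tcp_pos: [448.1, 136.4, 10.4]
tool_rot: [[-0.198, 0.98, -0.0], [0.98, 0.198, -0.0], [0.0, -0.0, -1.0]]
ft_force: [-0.1, -0.0, -0.0]
grip_width: 13.8
grasp_force: 25.7
```

Request:
drive_tool(translation=[[0,0,0.04],[0,0,0.03],[0,0,0]], turn=[[0,0,0],[0,0,0],[0,0,0]])

```text
time_s: 30.42
tcp_pos: [448.2, 136.4, 8.6]
tool_rot: [[-0.198, 0.98, -0.0], [0.98, 0.198, -0.0], [-0.0, -0.0, -1.0]]
ft_force: [-0.6, -0.0, 3.0]
grip_width: 13.8
grasp_force: 26.0
```

Request:
drive_tool(translation=[[0,0,0],[0,0,0],[0,0,0],[0,0,-0.5],[0,0,-0.9],[0,0,-1],[0,0,-1],[0,0,-1]], turn=[[0,0,0],[0,0,0],[0,0,0],[0,0,0],[0,0,0],[0,0,0],[0,0,0],[0,0,0]], gripper=0.4)

```text
time_s: 31.42
tcp_pos: [448.3, 136.4, 142.6]
tool_rot: [[-0.198, 0.98, 0.001], [0.98, 0.198, 0.0], [-0.0, 0.001, -1.0]]
ft_force: [0.1, 0.9, 0.3]
grip_width: 34.1
grasp_force: 0.0
```

```bash
python3 - <<'E'
from m import *
p,d,m=load('side')
e=ray(m,np.array([[292,520],[355,478],[332,456]])/2.5+[250,90],3)[:,:2]; print(e.round(), np.linalg.norm(e[0]-e[1]),np.linalg.norm(e[2]-e[1]))
v=e[1]-e[0]; c=(e[0]+e[1])/2; print(c,np.degrees(np.arctan2(v[1],v[0])))
from w import *
z=np.load('w20.npz'); e=ray(z,np.array([[6,256],[42,306],[65,301]]),3)[:,:2]; print(e.round(),np.linalg.norm(e[0]-e[1])); v=e[1]-e[0]; print((e[0]+e[1])/2,np.degrees(np.arctan2(v[1],v[0])))
p,d,mm=cap('wrist'); save(p,'w8.png')
E
python3 go.py 540 -385 190 130
```

```text
[[ 514. -403.]
 [ 583. -380.]
 [ 572. -352.]] 72.5220245436756 29.405100953091186
[ 548.75498272 -391.12199667] 18.49878989322329
[[ 514. -403.]
 [ 576. -379.]
 [ 570. -351.]] 66.76285130713502
[ 545.33056764 -390.91085286] 20.994887527962604
t 31.475 pos [451.1 137.  147.3] yaw 11.5 w 34.1 joints [ 0.18 -0.22  2.13 -0.    1.23 -0.02]
LOCAL shift units [-17.64  -0.54  -1.43] turn z units 10.24 tilt fix units xy [0.09 0.   0.  ]
```

View pics/w8.png

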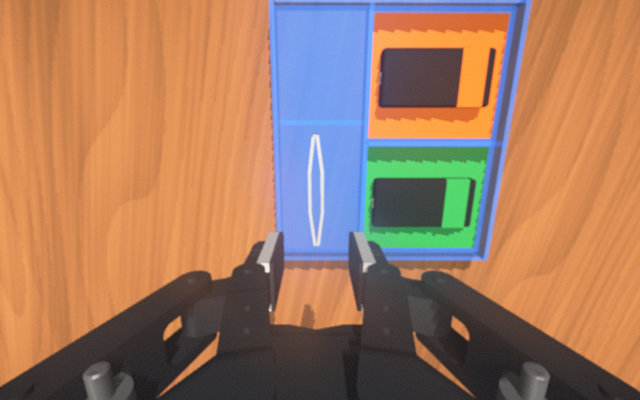

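The tweezers lie flat in the long trough, (316,134)-(316,246), inside its ends at 122 and 258. Now the hex key at about (547,-391), with its long arm at about 20°.

Request:
drive_tool(translation=[[-0.7,0,-0.3],[-1,0,-0.3],[-1,0,-0.3],[-1,0,0],[-1,0,0],[-1,0,0],[-1,0,0],[-1,0,0],[-1,0,0],[-1,0,0],[-1,0,0],[-1,0,0]], turn=[[0,0,0],[0,0,0],[0,0,0],[0,0,0],[0,0,0],[0,0,0],[0,0,0],[0,0,0],[0,0,0],[0,0,0],[0,0,0],[0,0,0]])

```text
time_s: 32.98
tcp_pos: [518.0, -208.7, 168.0]
tool_rot: [[-0.198, 0.98, 0.001], [0.98, 0.198, -0.0], [-0.0, 0.001, -1.0]]
ft_force: [-0.4, 0.8, 0.8]
grip_width: 34.0
grasp_force: 0.0
```

Request:
drive_tool(translation=[[-1,0,0],[-1,0,0],[-1,0,0],[-1,-0.2,0],[-1,-0.2,0],[-1,0,0],[0,0,0],[0,0,0],[0,0,0],[0,0,0],[0,0,0],[0,0,0]], turn=[[0,0,0],[0,0,0],[0,0,0],[0,0,0],[0,0,0],[0,0,0],[0,0,1],[0,0,1],[0,0,1],[0,0,1],[0,0,1],[0,0,1]])

```text
time_s: 34.48
tcp_pos: [541.8, -386.5, 167.9]
tool_rot: [[0.419, 0.908, 0.0], [0.908, -0.419, -0.0], [-0.0, 0.0, -1.0]]
ft_force: [-0.1, 0.7, 1.8]
grip_width: 34.0
grasp_force: 0.0
```

Request:
drive_tool(translation=[[0,0,0],[0,0,0],[0,0,0],[0,0,0],[0,0,0],[0,0,0],[0,0,0],[0,0,0],[0,0,0],[0,0,0]], turn=[[0,0,1],[0,0,1],[0,0,1],[0,0,1],[0,0,1],[0,0,1],[0,0,1],[0,0,0.6],[0,0,0],[0,0,0]])

```text
time_s: 35.72
tcp_pos: [541.8, -386.5, 167.7]
tool_rot: [[0.94, 0.34, 0.0], [0.34, -0.94, -0.0], [0.0, 0.0, -1.0]]
ft_force: [0.2, 0.2, 0.1]
grip_width: 33.9
grasp_force: 0.0
```

```bash
python3 - <<'E'
from w import *
from go import go
p,d,m=cap('wrist'); save(p,'w9.png')
hsv=cv2.cvtColor(p,cv2.COLOR_RGB2HSV).astype(int); M=(hsv[...,1]<70)&(hsv[...,2]>110)
w=ray(m,np.argwhere(M)[:,::-1],6); k=np.hypot(w[:,0]-550,w[:,1]+382)<55; w=w[k][:,:2].astype(np.float32)
r=cv2.minAreaRect(w); print(k.sum(),r); print(cv2.boxPoints(r).round(1))
# long arm: histogram across candidate direction
best=max(np.arange(0,50,.5),key=lambda a:np.histogram(w@[-np.sin(np.radians(a)),np.cos(np.radians(a))],np.arange(-800,300,6.5))[0].max())
a=np.radians(best); n=np.array([-np.sin(a),np.cos(a)]); u=np.array([np.cos(a),np.sin(a)])
t=w@n; h,e=np.histogram(t,np.arange(t.min()-1,t.max()+1,1.)); print(best,h); s=w@u; print('u',s.min(),s.max(),'n',t.min(),t.max())
c=u*(s.min()+s.max())/2+n*(t.min()+3); print('long mid',c)
go(*c,4,best+90)
E
```

```text
582 ((543.939453125, -378.6800537109375), (74.61388397216797, 32.968894958496094), 20.341323852539062)
[[ 503.2 -376.2]
 [ 514.7 -407.1]
 [ 584.6 -381.2]
 [ 573.2 -350.3]]
20.0 [ 0 63 69 70 70 70 69 17  6  6  6  6  6  6  6  6  6  6  6  6  6  3  4  5
  6  7  7  6  6  6  6  6  5  5  4]
u 344.4051174598643 418.846833736519 n -558.5806843091436 -525.1987516315833
long mid [ 548.63089845 -391.55129843]
t 35.775 pos [ 541.8 -386.5  167.6] yaw -70.1 w 33.9 joints [-0.7   0.2   1.67  0.    1.27  0.52]
LOCAL shift units [0.15 0.24 5.45] turn z units -0.02 tilt fix units xy [ 0. -0. -0.]
```

View pics/w9.png

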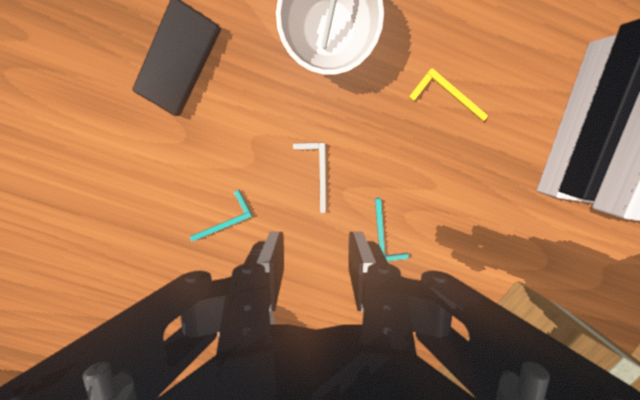

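The bright steel key is at (322,178), its outline 74.6x33 mm and its long arm 6 mm wide. The turquoise keys at (230,220) and (385,235), the yellow key and the bowl are clear of the fingers.

Request:
drive_tool(translation=[[0.35,0.24,0.8],[0,0,0.9],[0,0,0.9],[0,0,0.9],[0,0,0.8],[0,0,0.6],[0,0,0.3],[0,0,0.2],[0,0,0.1],[0,0,0],[0,0,0]], turn=[[0,0,0],[0,0,0],[0,0,0],[0,0,0],[0,0,0],[0,0,0],[0,0,0],[0,0,0],[0,0,0],[0,0,0],[0,0,0]])

```text
time_s: 37.15
tcp_pos: [554.5, -390.0, 3.1]
tool_rot: [[0.941, 0.34, 0.001], [0.34, -0.941, -0.001], [0.001, 0.001, -1.0]]
ft_force: [-0.6, 0.6, -0.2]
grip_width: 34.3
grasp_force: 0.0
```

Request:
drive_tool(translation=[[0,0,0],[0,0,0],[0,0,0],[0,0,0],[0,0,0],[0,0,0],[0,0,0]], turn=[[0,0,0],[0,0,0],[0,0,0],[0,0,0],[0,0,0],[0,0,0],[0,0,0]], gripper=0, force=25)

```text
time_s: 38.02
tcp_pos: [554.3, -389.9, 2.8]
tool_rot: [[0.941, 0.339, 0.0], [0.339, -0.941, -0.0], [0.0, 0.001, -1.0]]
ft_force: [-0.6, 0.2, 4.0]
grip_width: 4.5
grasp_force: 25.5
```

Request:
drive_tool(translation=[[0,0,-0.3],[0,0,-0.6],[0,0,-0.9],[0,0,-1],[0,0,-0.4],[0,0,0]], turn=[[0,0,0],[0,0,0],[0,0,0],[0,0,0],[0,0,0],[0,0,0]])

```text
time_s: 38.78
tcp_pos: [554.7, -390.1, 100.0]
tool_rot: [[0.941, 0.339, 0.002], [0.339, -0.941, -0.002], [0.001, 0.002, -1.0]]
ft_force: [0.5, -0.6, -0.6]
grip_width: 4.7
grasp_force: 25.1
```

Request:
drive_tool(translation=[[0,0,0],[0,0,0],[0,0,0],[0,0,0],[0,0,0],[0,0,0],[0,0,0],[0,0,0],[0,0,0],[0,0,0],[0,0,0],[0,0,0]], turn=[[0,0,-0.7],[0,0,-1],[0,0,-1],[0,0,-1],[0,0,-1],[0,0,-1],[0,0,-1],[0,0,-1],[0,0,-1],[0,0,-1],[0,0,-1],[0,0,-1]])

```text
time_s: 40.28
tcp_pos: [553.1, -388.9, 96.2]
tool_rot: [[-0.004, 1.0, -0.003], [1.0, 0.004, 0.002], [0.002, -0.003, -1.0]]
ft_force: [-0.2, -0.1, -0.5]
grip_width: 4.6
grasp_force: 25.1
```

Request:
drive_tool(translation=[[0,0,0],[0,0,0],[0,0,0],[0,0,0]], turn=[[0,0,-1],[0,0,-0.9],[0,0,0],[0,0,0]])

```text
time_s: 40.78
tcp_pos: [553.6, -389.3, 97.3]
tool_rot: [[-0.197, 0.98, -0.001], [0.98, 0.197, 0.001], [0.001, -0.001, -1.0]]
ft_force: [-0.3, -0.1, -0.0]
grip_width: 4.7
grasp_force: 25.1
```

```bash
python3 go.py 433.6 251.6 95 11.3
```

```text
t 40.775 pos [ 553.6 -389.3   97.3] yaw 11.4 w 4.7 joints [-0.69  0.29  1.69 -0.    1.16 -0.89]
LOCAL shift units [21.73  0.29  0.11] turn z units 0.01 tilt fix units xy [-0.01 -0.01 -0.  ]
```

Request:
drive_tool(translation=[[0.7,0,0],[1,0,0],[1,0,0],[1,0,0],[1,0,0],[1,0,0],[1,0,0],[1,0,0],[1,0,0],[1,0,0],[1,0,0],[1,0,0]], turn=[[0,0,0],[0,0,0],[0,0,0],[0,0,0],[0,0,0],[0,0,0],[0,0,0],[0,0,0],[0,0,0],[0,0,0],[0,0,0],[0,0,0]])

```text
time_s: 42.28
tcp_pos: [483.3, -43.8, 98.3]
tool_rot: [[-0.198, 0.98, -0.0], [0.98, 0.198, 0.0], [0.0, -0.0, -1.0]]
ft_force: [0.0, 0.8, -0.2]
grip_width: 4.7
grasp_force: 25.1
```

Request:
drive_tool(translation=[[1,0,0],[1,0,0],[1,0,0],[1,0,0],[1,0.1,0],[1,0.1,0],[1,0.1,0],[1,0,0],[1,0,0],[1,0,0],[0,0,0],[0,0,0]], turn=[[0,0,0],[0,0,0],[0,0,0],[0,0,0],[0,0,0],[0,0,0],[0,0,0],[0,0,0],[0,0,0],[0,0,0],[0,0,0],[0,0,0]])

```text
time_s: 43.78
tcp_pos: [433.0, 250.0, 98.2]
tool_rot: [[-0.199, 0.98, -0.0], [0.98, 0.199, -0.0], [-0.0, -0.0, -1.0]]
ft_force: [-0.2, 0.0, -0.1]
grip_width: 4.7
grasp_force: 25.1
```

```bash
python3 go.py 433.6 251.6 7 11.3; python3 - <<'E'
from w import *
p,d,m=cap('wrist'); save(p,'w11.png')
E
```

```text
t 43.775 pos [433.  250.   98.2] yaw 11.5 w 4.7 joints [ 0.42 -0.09  2.1  -0.    1.13  0.22]
LOCAL shift units [0.05 0.03 3.04] turn z units 0.03 tilt fix units xy [-0.  0.  0.]
```

View pics/w11.png

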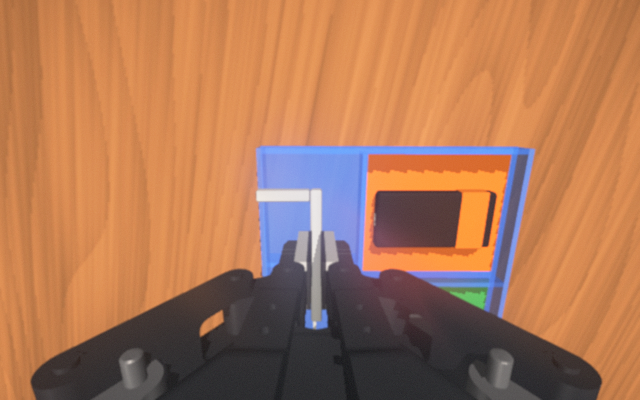

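The key is held level over the short trough, its long arm along (316,190-325) and its short arm towards (257,196). By calculation the short arm ends about 16 mm inside the outer wall. Lowering.

Request:
drive_tool(translation=[[0,0,0.5],[0,0,0.8],[0,0,0.8],[0,0,0.5],[0,0,0.1],[0,0,0.1],[0,0,0.06],[0,0,0]], turn=[[0,0,0],[0,0,0],[0,0,0],[0,0,0],[0,0,0],[0,0,0],[0,0,0],[0,0,0]])

```text
time_s: 44.82
tcp_pos: [434.1, 250.4, 13.1]
tool_rot: [[-0.198, 0.98, 0.001], [0.98, 0.198, 0.0], [0.0, 0.001, -1.0]]
ft_force: [-0.1, -0.6, -0.1]
grip_width: 4.6
grasp_force: 25.1
```

Request:
drive_tool(translation=[[0,0,0.07],[0,0,0.04],[0,0,0]], turn=[[0,0,0],[0,0,0],[0,0,0]])

```text
time_s: 45.2
tcp_pos: [433.7, 250.1, 9.2]
tool_rot: [[-0.198, 0.98, -0.0], [0.98, 0.198, -0.0], [-0.0, -0.0, -1.0]]
ft_force: [-0.5, -0.3, -1.1]
grip_width: 4.7
grasp_force: 25.1
```

Request:
drive_tool(translation=[[0,0,0.05],[0,0,0.03],[0,0,0]], turn=[[0,0,0],[0,0,0],[0,0,0]])

```text
time_s: 45.58
tcp_pos: [433.8, 250.2, 6.9]
tool_rot: [[-0.198, 0.98, -0.0], [0.98, 0.198, -0.0], [0.0, -0.0, -1.0]]
ft_force: [-0.7, 0.3, 0.5]
grip_width: 4.4
grasp_force: 25.1
```

Request:
drive_tool(translation=[[0,0,0.01],[0,0,0]], turn=[[0,0,0],[0,0,0]])

```text
time_s: 45.82
tcp_pos: [433.8, 250.2, 6.8]
tool_rot: [[-0.198, 0.98, -0.0], [0.98, 0.198, -0.0], [-0.0, -0.0, -1.0]]
ft_force: [-1.1, -1.0, 2.0]
grip_width: 4.8
grasp_force: 25.3
```

Request:
drive_tool(translation=[[0,0,0],[0,0,0],[0,0,0],[0,0,-0.5],[0,0,-0.9],[0,0,-1],[0,0,-1],[0,0,-1],[0,0,-1],[0,0,-1],[0,0,0]], turn=[[0,0,0],[0,0,0],[0,0,0],[0,0,0],[0,0,0],[0,0,0],[0,0,0],[0,0,0],[0,0,0],[0,0,0],[0,0,0]], gripper=0.28)

```text
time_s: 47.2
tcp_pos: [435.5, 251.0, 202.8]
tool_rot: [[-0.198, 0.98, 0.007], [0.98, 0.198, 0.003], [0.002, 0.007, -1.0]]
ft_force: [-0.5, -0.9, -0.1]
grip_width: 23.6
grasp_force: 0.0
```

```bash
python3 - <<'E'
from w import *
p,d,m=cap('wrist'); save(p,'w12.png'); q,_,_=cap('side')
save(np.hstack([p[60:380,120:620][:, :400],cv2.resize(q[90:330,250:450],None,fx=1.3334,fy=1.3334)[:320,:267]]),'fin.png')
E
```

```text
(no output)
```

View pics/fin.png

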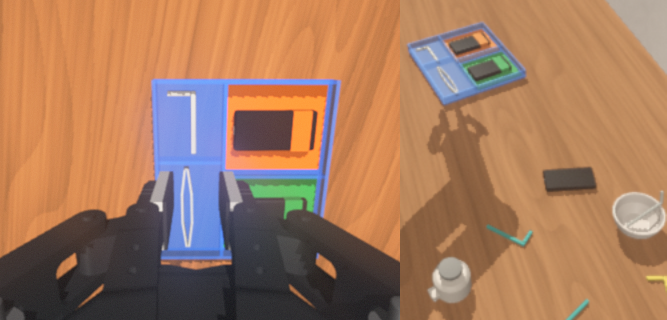

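All four items lie flat in their places: key (185,120), tweezers (187,205), orange drive (275,130), green drive in the green bay. The plain drive, bowl, dispenser and look-alikes are where they were.

```bash
python3 -c "
from workcell import arm
print(arm.job_done())"
```

```text
the job is handed in; nothing more can be done
None
```

The job is handed in after about 47 s of robot time: both drives, the tweezers and the bright hex key lie flat in their places in the caddy, and the final images show nothing else moved.

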